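# Load a shoe last into the marking station

### The arm

A 6-joint arm with a two-finger parallel gripper is mounted at the origin on the work surface. World frame = base frame: x ahead of the robot, y to its left, z up, the work surface at z = 0. Lengths are in m, angles in rad, forces in N, time in s.
With the tool pointing down it reaches from about 0.35 to 0.775 m from the base axis. Payload 5.5 kg.
Tool frame: the origin (TCP) lies between the finger pads; the fingertips stand robot.tips_ahead ahead of it and the grasp point (between the pads) lies 2 mm behind it (robot.tips_ahead is the distance from the TCP to the fingertips, in m); z points along the fingers, y is the line along which they close (so a half turn about z gives the same grasp; the last joint's range is limited). The gripper opens to 85 mm and grips with 20 to 120 N. Pads are 22 mm wide; open, the fingers measure 114 mm over their backs; the gripper's body (76 mm by 85 mm) begins 54 mm behind the grasp point. The pads swing forward as they close: fully open they stand 13 mm farther back than shut.
Start: joints at [1.089, 0.313, 0.046, 1.304, 0, 1.431], TCP at [0.193, 0.542, 0.248] pointing down, gripper open.
Joint ranges: [-2.76, 2.76], [-0.86, 1.69], [-1.03, 1.26], [-2.2, 2.34], [-1.47, 1.5], [-3.14, 3.14]. Speed limits (rad/s): [2.57, 2.57, 3.14, 3.14, 3.14, 3.14].

### API

Orientations are given as a unit quaternion [x, y, z, w].
In Python, from bench import robot gives the robot as it stands.
- The arm moves only by the tool arm_command, never from a script. Its arguments are lists of equal length, an entry for each row: "dp": the shift along the tool's x, y, z in m, a list of three; "dr": the turn, a rotation vector about the tool's x, y, z in degrees, a list of three; "gripper": the opening, from 0 (shut) to 1 (fully open). In form: {"dp": [[tx, ty, tz], ...], "dr": [[rx, ry, rz], ...], "gripper": [gripper, ...]}. A call has 1 to 5 rows; each row is the pose to reach, as a shift and turn from the pose commanded when the call began, along the tool's axes at that moment; what a row does not reach only later rows make up. A row lasts 1/12 s, in which the tool goes at most 41.7 mm and 7.16 degrees, less where a joint would pass 70% of its speed; a pose out of reach is approached as far as the arm can. A call with a gripper value outside its range is refused whole. The fingers move at their own pace and stop on an object; "squeeze" is the grip in N (left out, the last holds). Time passes only in rows, so rows that repeat a pose let the fingers close. It gives the time, the measured TCP pose, the force, the opening and the grip force at its end, in the units of the state.
- robot.get_obs(): the state, without advancing time (a new reading comes with each control period).
- robot.camera(name): name is "scene" or "top" or "wrist"; returns the picture (480x640x3 uint8, red, green, blue); there is no depth.
- robot.camera_info(name): a dict with "vertical_fov" (degrees; the focal length in pixels is half the picture's height over the tangent of half this angle, whatever the lens; pixels are square), "cx", "cy" (the principal point, pixels), "origin" and "orientation" of the camera in the world; the wrist camera has in their place "mount" (4x4, takes a point from camera to tool coordinates, whose origin is the TCP and whose axes are the flange's). Camera axes: x right, y up, looking along -z (the intrinsics and any distortion apply to the point x, -y, -z); pixel columns grow to the right and rows downward; lengths in m; the calibration is good to about 2 mm. A picture is of the moment at which its call begins: read the wrist's pose just before it. camera_info takes no time and is no camera call.
- robot.finish_job(): hands the job in; it is judged then, once.
The state is a dict: "clock": time; "joints": joint angles; "joint_vel": joint speeds; "joint_efforts": joint torques, N m; "tool_pos": TCP position; "tool_rot": TCP orientation; "ft_force": force on the tool from outside, world axes, zero at the start; "torque": the same for the moment, N m; "opening": finger opening in m; "grip_force": force on a finger pad.
Only numpy, scipy, OpenCV 4.12 (cv2) and the standard library are available. Lean on these libraries where they do the work, as an engineer would, in place of code of your own. Each camera call takes 0.05 s, during which the arm holds its last target. There are 200 camera calls.

### The job

Load the larger of the two shoe lasts standing on the table into the yellow marking station: sole down on its raised bed between the guides, toe first under the head, slid in until the toe meets the stop at the far end; then let go of it. Leave the small last and the other loose things on the table where they are.

Things in the scene. Friction and masses are not known exactly. Their poses are not given: they have to be found in the camera images.
- large_last: Larger shoe last: solid green plastic foot shape, 0.35 kg, standing on its flat sole, 190 mm long, 120 mm high. Origin on the sole below the stem's centre; x to the toe (x = +145; heel end at -45 mm), z up. Foot height 62 mm at x = 30, 52 at 60, 42 at 90, 28 at 132 mm; half width 27 mm at x = 0, 32 (widest) at 90, 21 at 132 mm.
- stem (a point): Centre of the flat top of the large last's stem (the upright ankle block, where it is gripped), 120 mm straight above the last's origin. The stem is 58 mm along x and 38 mm across y with flat parallel sides; it rises out of the foot at about 60 mm above the sole.
- toe (a point): Foremost point of the large last's toe: 145 mm ahead of its origin, 10 mm above the sole.
- station: Marking station fixed to the table: dark base plate 300 x 180 mm, raised steel bed, yellow portal. Origin at table height; x is the way in (open end at -x), z up. Two guides stand on the bed, inner faces at y = +-39 mm, tops 12 mm above it, from x = -90 to +120 mm; flared lead-ins, tops 58 mm above the table, widen the mouth to x = -121 mm.
- head (a point): Centre of the underside of the station's overhanging head, at x = +70 mm, 106 mm above the table (66 mm above the bed). Head and its posts span x = +35 to +105 mm; the posts are 112 mm apart; the head's top is 156 mm above the table, a short cylinder on it reaches 211 mm.
- bed (a point): Point on the bed's flat top, on its centre line, 40 mm straight above the station's origin. The bed is 98 mm wide and runs from x = -90 to +140 mm.
- stop (a point): Centre of the near face of the end stop, an upright steel plate across the bed: 120 mm along the station's x from its origin, 55 mm above the table. The stop's top is 75 mm above the table.
- small_last: The small shoe last, same shape and green plastic as the large one at 0.72 times its size: 137 mm long, 46 mm wide, 86 mm high. Origin on the sole below its stem, x to the toe (+104 mm). A bystander: it stays.
- wrench: Steel wrench lying on the table, about 180 mm long; origin on the table below its middle, x along it. A bystander.
- hammer: Hammer lying on the table, about 220 mm long; x along it towards the head. A bystander.
- brush: Brush lying on the table, about 200 mm long; x along it towards the bristles. A bystander.
- oil_bottle: White plastic bottle with a black cap, 56 mm across, 140 mm high; origin under its foot. A bystander.
- screw_jar: Small glass jar with a steel lid, 44 mm across, 55 mm high; origin under its foot. A bystander.
Mind the look-alikes: they are no part of the job. What is shaped like the large_last but pink is not meant.

How it is judged:
By the outcome, as a careful person would: the job done as asked, in the order asked, and still so for the second after the job is handed in, with the robot touching nothing.
It also fails if it takes over 40 s, if anything falls off the work surface, if the arm or the gripper's body presses on something with over 40 N, if the wrist force passes 120 N, or if a joint passes its speed limit or range.

## Working session

There is one attempt and no reset: what is moved stays moved. The work goes in short steps, Python scripts to look and compute and a tool call to move; the robot and the scene stay as the last step left them, time stands still between calls to the robot, and variables do not carry over. Pictures are saved under pics/ and viewed, at most 10 in all, crops included, and the job is handed in when it is done.

Besides the shell and the picture viewer there is one more tool, called after "Request:" as name(argument=value, ...), one argument or row to a line, values as JSON. arm_command: Moves the arm, as the interface text tells. Its arguments: {"type":"object","properties":{"dp":{"type":"array","items":{"type":"array","items":{"type":"number"}}},"dr":{"type":"array","items":{"type":"array","items":{"type":"number"}}},"gripper":{"type":"array","items":{"type":"number"}},"squeeze":{"type":"number"}},"required":["dp","dr","gripper"]}

```bash
ls; mkdir -p pics
python3 - <<'E'
from bench import robot
import cv2
for n in ("top","scene"):
    im=robot.camera(n); cv2.imwrite(f"pics/{n}0.png",im[:,:,::-1]); print(n,robot.camera_info(n))
print(robot.camera_info("wrist"),robot.tips_ahead,robot.get_obs())
E
```

```text
pics
top {'vertical_fov': 51.70437189199627, 'cx': 322.91248509958854, 'cy': 241.26428731477378, 'origin': array([0.42072894, 0.05258891, 1.05397928]), 'orientation': array([ 0.03825727, -0.02853433, -0.70577045,  0.70683113])}
scene {'vertical_fov': 50.77088228192818, 'cx': 309.35477120571966, 'cy': 245.82776430003594, 'origin': array([0.9285018 , 0.45149968, 1.05027856]), 'orientation': array([0.10997992, 0.24308263, 0.88662751, 0.37776569])}
{'vertical_fov': 58.868694663861675, 'cx': 318.8623384893402, 'cy': 244.33557953313633, 'mount': array([[-7.79168159e-04,  9.66048720e-01,  2.58358789e-01,
         6.44261034e-02],
       [ 9.99999685e-01,  7.13061991e-04,  3.49573125e-04,
         1.08430874e-03],
       [ 1.53478838e-04,  2.58358980e-01, -9.66048971e-01,
        -1.25961713e-01],
       [ 0.00000000e+00,  0.00000000e+00,  0.00000000e+00,
         1.00000000e+00]])} 0.017 {'clock': 0.1, 'joints': array([1.08941159e+00, 3.13897778e-01, 4.50982442e-02, 1.30361363e+00,
       1.66018748e-05, 1.43122192e+00]), 'joint_vel': array([-3.66885847e-04,  2.90123537e-06,  2.69348940e-03,  1.06055485e-03,
        1.65610435e-03, -3.15879478e-04]), 'joint_efforts': array([ 2.96879021e-03, -4.81724274e+01,  2.99244422e+01,  1.27804518e-02,
       -1.66027330e-04,  2.18551048e-05]), 'tool_pos': array([0.19252567, 0.54135407, 0.247516  ]), 'tool_rot': array([ 1.70074345e-01,  9.85430902e-01, -7.67231454e-04, -2.54888855e-04]), 'ft_force': array([ 0.48181034, -0.05367556,  0.47146175]), 'torque': array([-1.63472617e-02,  4.03205608e-05,  2.20057125e-02]), 'grip_force': 0.0, 'opening': 0.08534201895538567}
```

View pics/top0.png

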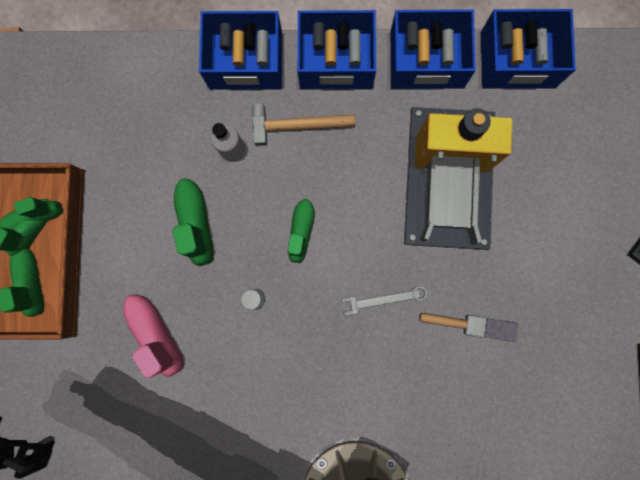

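View pics/scene0.png

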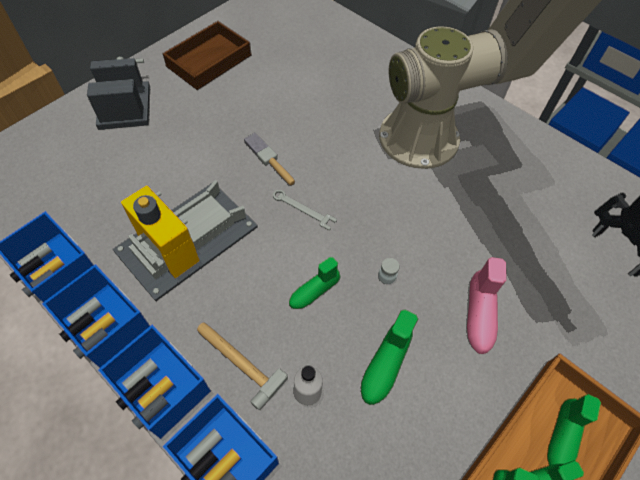

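The top view shows these green candidates:
- large last at (192,225)
- small last at (301,230)
- two lasts lying in the tray at about (20,240)

There is also a pink look-alike at (152,335). The one at (192,225) fits, being the larger of the two green lasts standing on the table. The station is at about (455,180), with its mouth facing down in the image. I'll confirm with an enlarged crop.

```bash
cat > h.py <<'E'
import numpy as np, cv2
from scipy.spatial.transform import Rotation as R
from bench import robot
def cam(name,obs=None):
    i=robot.camera_info(name); f=240/np.tan(np.radians(i['vertical_fov']/2))
    if name=='wrist':
        o=obs or robot.get_obs(); M=i['mount']; Rt=R.from_quat(o['tool_rot']).as_matrix()
        return f,i['cx'],i['cy'],Rt@M[:3,3]+o['tool_pos'],Rt@M[:3,:3]
    return f,i['cx'],i['cy'],np.array(i['origin']),R.from_quat(i['orientation']).as_matrix()
def cast(c,uv,z):
    f,cx,cy,o,M=c; uv=np.atleast_2d(uv).astype(float)
    d=np.c_[(uv[:,0]-cx)/f,-(uv[:,1]-cy)/f,-np.ones(len(uv))]@M.T
    return o+d*((z-o[2])/d[:,2])[:,None]
def proj(c,p):
    f,cx,cy,o,M=c; q=(np.atleast_2d(p)-o)@M
    return np.c_[cx-f*q[:,0]/q[:,2],cy+f*q[:,1]/q[:,2]]
E
python3 - <<'E'
from h import *
im=cv2.imread("pics/top0.png")
a=cv2.resize(im[170:280,150:260],(400,400),interpolation=cv2.INTER_CUBIC)
b=cv2.resize(im[100:260,395:525],(400,492),interpolation=cv2.INTER_CUBIC)
o=np.zeros((492,800,3),np.uint8); o[:400,:400]=a; o[:,400:]=b; cv2.imwrite("pics/crop1.png",o)
c=cam('top')
g=((im[:,:,1]>im[:,:,2]*1.5+20)&(im[:,:,1]>im[:,:,0]*1.5+20)).astype(np.uint8)
n,l,s,ce=cv2.connectedComponentsWithStats(g)
for k in range(1,n):
    if s[k,4]>150: print(s[k],ce[k],cast(c,ce[k],0.04))
m=l==l[225,192]; v=im[:,:,1][m]; print(np.percentile(v,[5,25,50,75,90,97]))
E
```

```text
[ 173  179   31   76 1596] [187.07581454 215.1622807 ] [[0.57098112 0.34861441 0.04      ]]
[  0 198  41  48 915] [ 19.0010929  219.41092896] [[0.56200484 0.69978763 0.04      ]]
[289 200  24  61 889] [300.12260967 227.8447694 ] [[0.54459518 0.1137339  0.04      ]]
[  6 249  27  39 732] [ 20.54644809 267.96448087] [[0.46095664 0.69045303 0.04      ]]
[  0 287  15  25 294] [  6.14965986 299.70068027] [[0.39584644 0.71632023 0.04      ]]
[ 80. 110. 126. 140. 146. 148.]
```

View pics/crop1.png

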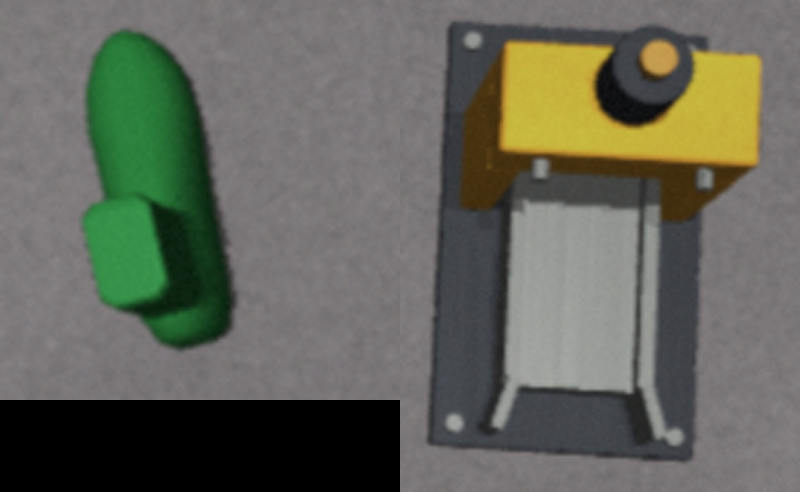

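The crop confirms the large green last, with its stem top at about (184,238) and its toe at about (184,179). The station's base-plate corners and bed edges show clearly.

Run:
```python
from h import *
np.set_printoptions(precision=4,suppress=True)
c=cam('top')
A=lambda u:np.array([150,170])+np.array(u)/3.636-0.4
B=lambda u:np.array([395,100])+(np.array(u)-[400,0])*.325-0.4
st=cast(c,A([(85,204),(148,197),(167,297),(107,308)]),.12); print(st,st.mean(0), np.linalg.norm(np.roll(st,1,0)-st,axis=1))
print('toe',cast(c,A([(124,31)]),.015),'heel',cast(c,A([(185,347)]),.015))
d=cast(c,A([(124,31)]),.015)[0]-st.mean(0); print('len',np.linalg.norm(d[:2]),np.degrees(np.arctan2(d[1],d[0])))
for z in(0,.01,.015):
    b=cast(c,B([(450,24),(707,38),(690,460),(430,443)]),z); m=b.mean(0)
    f=b[0]+b[1]-b[2]-b[3]; print(z,m,np.degrees(np.arctan2(f[1],f[0])),np.linalg.norm(np.roll(b,1,0)-b,axis=1))
g=cast(c,B([(512,378),(640,388),(522,180),(657,180)]),.052); print('guides',g)
h=cast(c,B([(505,42),(760,56),(757,164),(502,150)]),.156); f=h[0]+h[1]-h[2]-h[3];print('head',h.mean(0),np.degrees(np.arctan2(f[1],f[0])),np.linalg.norm(np.roll(h,1,0)-h,axis=1))
```

```text
[[0.5388 0.3517 0.12  ]
 [0.5425 0.3186 0.12  ]
 [0.4899 0.3072 0.12  ]
 [0.4842 0.3385 0.12  ]] [0.5139 0.329  0.12  ] [0.0562 0.0333 0.0538 0.0318]
toe [[0.6547 0.3654 0.015 ]] heel [[0.4687 0.3246 0.015 ]]
len 0.14551795021073807 14.493097334288178
0 [ 0.6598 -0.2057  0.    ] -3.721467868921254 [0.2998 0.1819 0.3008 0.1794]
0.01 [ 0.6576 -0.2032  0.01  ] -3.7214678689212572 [0.2969 0.1802 0.2979 0.1777]
0.015 [ 0.6564 -0.202   0.015 ] -3.721467868921252 [0.2955 0.1793 0.2965 0.1768]
guides [[ 0.5543 -0.1532  0.052 ]
 [ 0.5477 -0.2373  0.052 ]
 [ 0.6879 -0.1624  0.052 ]
 [ 0.6877 -0.2523  0.052 ]]
head [ 0.7075 -0.2062  0.156 ] -3.014090060019304 [0.0669 0.1534 0.0667 0.1524]
```

```bash
cat >> h.py <<'E'
def go(p,yaw):
    "dp, dr to reach p with the tool straight down and tool -x along yaw (deg)"
    o=robot.get_obs(); T=R.from_quat(o['tool_rot'])
    a=np.radians(yaw); x=np.array([-np.cos(a),-np.sin(a),0]); z=np.array([0,0,-1.]); 
    G=R.from_matrix(np.c_[x,np.cross(z,x),z])
    print('t',o['clock'],'pos',o['tool_pos'].round(4),'dp',T.inv().apply(np.array(p)-o['tool_pos']).round(4),'dr',np.degrees((T.inv()*G).as_rotvec()).round(2))
E
python3 -c "
from h import *
go([.505,.327,.25],13)"
```

```text
t 0.1 pos [0.1925 0.5414 0.2475] dp [-0.3662 -0.0972 -0.0024] dr [ -0.09  -0.04 -32.58]
```

Request:
arm_command(
  dp=[
    [-0.037,-0.01,0],
    [-0.073,-0.02,0],
    [-0.11,-0.03,0],
    [-0.146,-0.039,0],
    [-0.183,-0.049,0],
  ],
  dr=[
    [0,0,-3.3],
    [0,0,-6.5],
    [0,0,-9.8],
    [0,0,-13],
    [0,0,-16.3],
  ],
  gripper=[1,1,1,1,1],
)

```text
clock: 0.52
tool_pos: [0.3496, 0.4331, 0.2479]
tool_rot: [0.027, 1.0, -0.0, -0.0]
ft_force: [0.9, 0.7, 0.4]
opening: 0.0854
grip_force: 0.0
```

```bash
python3 -c "
from h import *
go([.505,.327,.25],13)"
```

```text
t 0.5167 pos [0.3496 0.4331 0.2479] dp [-0.1609 -0.0976 -0.0021] dr [ -0.02  -0.03 -16.08]
```

Request:
arm_command(
  dp=[
    [-0.04,-0.024,0],
    [-0.08,-0.049,0],
    [-0.12,-0.073,0],
    [-0.16,-0.098,-0.002],
    [-0.16,-0.098,-0.002],
  ],
  dr=[
    [0,0,-4],
    [0,0,-8],
    [0,0,-12],
    [0,0,-16.1],
    [0,0,-16.1],
  ],
  gripper=[1,1,1,1,1],
)

```text
clock: 0.93
tool_pos: [0.5062, 0.3242, 0.2496]
tool_rot: [-0.111, 0.994, -0.001, 0.0]
ft_force: [0.2, 0.1, -0.3]
opening: 0.0852
grip_force: 0.0
```

Run:
```python
from h import *
np.set_printoptions(precision=4,suppress=True)
o=robot.get_obs(); im=robot.camera('wrist')[:,:,::-1].copy(); cv2.imwrite('pics/w1.png',im)
print(o['tool_pos'],o['joint_vel'])
c=cam('wrist',o); print(proj(c,[[.514,.329,.12],[.655,.363,.01]]))
```

```text
[0.5062 0.3242 0.2496] [-0.3338  0.1678  0.2592  0.112   0.0284 -0.2432]
[[323.1759 250.8836]
 [323.9733 364.5922]]
```

View pics/w1.png

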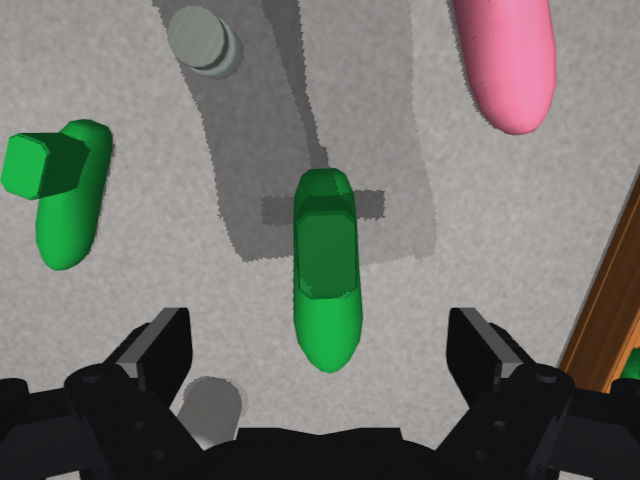

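The wrist view shows the stem top at about (297..357, 211..298) and the toe tip at (330,371), close to the prediction.

Run:
```python
from h import *
np.set_printoptions(precision=4,suppress=True)
o=robot.get_obs(); c=cam('wrist',o)
s=cast(c,[(297,211),(355,211),(300,298),(357,298)],.12); t=cast(c,(330,371),.012)[0]
print(s,s.mean(0),t); d=t-s.mean(0); print(np.hypot(*d[:2]),np.degrees(np.arctan2(d[1],d[0])))
go([.514,.328,.2],13); go([.514,.328,.1],13)
```

```text
[[0.4949 0.3066 0.12  ]
 [0.4873 0.341  0.12  ]
 [0.5501 0.32   0.12  ]
 [0.5422 0.3558 0.12  ]] [0.5186 0.3308 0.12  ] [0.6618 0.3678 0.012 ]
0.1478228126445006 14.467394211170646
t 0.9833 pos [0.5082 0.323  0.2494] dp [-0.0067  0.0037  0.0494] dr [-0.12  0.08 -0.49]
t 0.9833 pos [0.5082 0.323  0.2494] dp [-0.0065  0.0039  0.1494] dr [-0.12  0.08 -0.49]
```

Request:
arm_command(
  dp=[
    [-0.009,0.005,0.03],
    [-0.009,0.005,0.06],
    [-0.009,0.005,0.08],
    [-0.009,0.005,0.08],
    [-0.009,0.005,0.08],
  ],
  dr=[
    [0,0,-1],
    [0,0,-1],
    [0,0,-1],
    [0,0,-1],
    [0,0,-1],
  ],
  gripper=[1,1,1,1,1],
)

```text
clock: 1.4
tool_pos: [0.5093, 0.3337, 0.169]
tool_rot: [-0.12, 0.993, -0.001, -0.002]
ft_force: [-0.3, 0.1, 0.7]
opening: 0.085
grip_force: 0.0
```

Run:
```python
from h import *
np.set_printoptions(precision=4,suppress=True)
o=robot.get_obs(); im=robot.camera('wrist')[:,:,::-1].copy(); cv2.imwrite('pics/w2.png',im)
c=cam('wrist',o); hsv=cv2.cvtColor(im,cv2.COLOR_BGR2HSV); m=cv2.inRange(hsv,(45,100,30),(80,255,255))
n,l,s,ce=cv2.connectedComponentsWithStats(m)
for k in range(1,n):
    if s[k,4]>1000: print(s[k],ce[k])
k=l[int(proj(c,[.516,.33,.12])[0,1]),int(proj(c,[.516,.33,.12])[0,0])]
for v in range(s[k,1],s[k,1]+s[k,3],20):
    u=np.flatnonzero(l[v]==k); print(v,u.min(),u.max(),cast(c,(u.mean(),v),.12)[0],cast(c,[(u.min(),v),(u.max(),v)],.12)[:,1].ptp() if 0 else '')
go([.516,.33,.098],13.5); print(proj(c,[.516,.33,.12]))
```

```text
[   0  103   43  184 5475] [ 16.1213 180.0875]
[  265   172    94   255 19572] [312.9363 296.7439]
172 297 329 [0.4633 0.3204 0.12  ] 
192 280 344 [0.4713 0.3219 0.12  ] 
212 274 350 [0.4795 0.3239 0.12  ] 
232 273 352 [0.4877 0.3261 0.12  ] 
252 266 353 [0.4966 0.3269 0.12  ] 
272 267 354 [0.5052 0.3294 0.12  ] 
292 268 355 [0.5141 0.332  0.12  ] 
312 269 356 [0.5232 0.3347 0.12  ] 
332 270 357 [0.5326 0.3374 0.12  ] 
352 273 358 [0.5421 0.3406 0.12  ] 
372 275 357 [0.552  0.3432 0.12  ] 
392 280 352 [0.5622 0.3457 0.12  ] 
412 292 341 [0.5727 0.3485 0.12  ] 
t 1.45 pos [0.5103 0.3343 0.1707] dp [-0.0045 -0.0055  0.0727] dr [ 0.   -0.03  0.32]
[[306.0715 294.8669]]
```

View pics/w2.png

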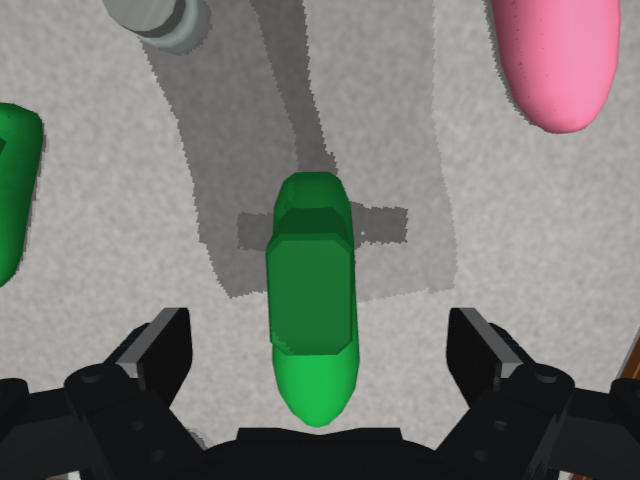

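The stem top is at (267..352, 234..354), centred at (310,294). The tool is within 5 mm, so I'll descend and grip.

Request:
arm_command(
  dp=[
    [-0.005,-0.004,0.025],
    [-0.005,-0.004,0.05],
    [-0.005,-0.004,0.072],
    [-0.005,-0.004,0.072],
    [-0.005,-0.004,0.072],
  ],
  dr=[
    [0,0,0],
    [0,0,0],
    [0,0,0],
    [0,0,0],
    [0,0,0],
  ],
  gripper=[1,1,1,1,1],
)

```text
clock: 1.87
tool_pos: [0.5163, 0.3317, 0.0993]
tool_rot: [-0.12, 0.993, 0.0, -0.0]
ft_force: [-0.1, -0.0, 0.6]
opening: 0.0852
grip_force: 0.0
```

Request:
arm_command(
  dp=[
    [0,0,0],
    [0,0,0],
    [0,0,0],
    [0,0,0],
    [0,0,0],
  ],
  dr=[
    [0,0,0],
    [0,0,0],
    [0,0,0],
    [0,0,0],
    [0,0,0],
  ],
  gripper=[0.3,0.3,0.3,0.3,0.3],
  squeeze=60,
)

```text
clock: 2.28
tool_pos: [0.5173, 0.3318, 0.1]
tool_rot: [-0.12, 0.993, 0.0, 0.001]
ft_force: [-0.4, -1.3, 5.9]
opening: 0.0372
grip_force: 61.3
```

Request:
arm_command(
  dp=[
    [0,0,0],
    [0,0,0],
    [0,0,0],
  ],
  dr=[
    [0,0,0],
    [0,0,0],
    [0,0,0],
  ],
  gripper=[0.2,0.2,0.2],
)

```text
clock: 2.53
tool_pos: [0.5173, 0.3318, 0.1001]
tool_rot: [-0.12, 0.993, 0.0, 0.001]
ft_force: [-0.8, -0.5, 6.0]
opening: 0.0371
grip_force: 61.3
```

Request:
arm_command(
  dp=[
    [0,0,-0.02],
    [0,0,-0.06],
    [0,0,-0.1],
    [0,0,-0.14],
    [0,0,-0.17],
  ],
  dr=[
    [0,0,0],
    [0,0,0],
    [0,0,0],
    [0,0,0],
    [0,0,0],
  ],
  gripper=[0.2,0.2,0.2,0.2,0.2],
)

```text
clock: 2.95
tool_pos: [0.5163, 0.3315, 0.2716]
tool_rot: [-0.12, 0.993, 0.0, 0.001]
ft_force: [1.3, 0.2, -1.7]
opening: 0.0372
grip_force: 60.7
```

```bash
python3 -c "
from h import *
print(robot.get_obs()['opening'],robot.get_obs()['grip_force'])
go([.49,-.193,.27],-3.5)"
```

```text
0.037220688324822344 60.715823359787464
t 2.95 pos [0.5163 0.3315 0.2716] dp [ 0.1508 -0.503   0.001 ] dr [ 0.05  0.11 17.31]
```

Request:
arm_command(
  dp=[
    [0.007,-0.025,0],
    [0.018,-0.06,0],
    [0.029,-0.096,0],
    [0.04,-0.132,0],
    [0.05,-0.168,0],
  ],
  dr=[
    [0,0,0],
    [0,0,0],
    [0,0,0],
    [0,0,0],
    [0,0,0],
  ],
  gripper=[0.2,0.2,0.2,0.2,0.2],
)

```text
clock: 3.37
tool_pos: [0.5069, 0.1549, 0.268]
tool_rot: [-0.121, 0.993, -0.0, -0.001]
ft_force: [1.1, 0.1, -2.9]
opening: 0.0373
grip_force: 61.0
```

Request:
arm_command(
  dp=[
    [0.01,-0.034,0],
    [0.02,-0.067,0],
    [0.03,-0.101,0],
    [0.04,-0.134,0],
    [0.05,-0.168,0],
  ],
  dr=[
    [0,0,0],
    [0,0,0],
    [0,0,0],
    [0,0,0],
    [0,0,0],
  ],
  gripper=[0.2,0.2,0.2,0.2,0.2],
)

```text
clock: 3.78
tool_pos: [0.4986, -0.0201, 0.2681]
tool_rot: [-0.12, 0.993, 0.0, -0.0]
ft_force: [0.7, 0.3, -2.7]
opening: 0.0373
grip_force: 61.0
```

Request:
arm_command(
  dp=[
    [0.012,-0.04,0],
    [0.024,-0.08,0],
    [0.036,-0.12,0],
    [0.046,-0.155,0],
    [0.05,-0.168,0],
  ],
  dr=[
    [0,0,3.5],
    [0,0,7],
    [0,0,10.5],
    [0,0,14],
    [0,0,17.3],
  ],
  gripper=[0.2,0.2,0.2,0.2,0.2],
)

```text
clock: 4.2
tool_pos: [0.4904, -0.1984, 0.2678]
tool_rot: [0.034, 0.999, -0.001, -0.0]
ft_force: [1.5, 0.3, -2.6]
opening: 0.0367
grip_force: 61.6
```

Request:
arm_command(
  dp=[
    [0,0,0],
    [0,0,0],
    [0,0,0],
  ],
  dr=[
    [0,0,0],
    [0,0,0],
    [0,0,0],
  ],
  gripper=[0.2,0.2,0.2],
)

```text
clock: 4.45
tool_pos: [0.4906, -0.193, 0.268]
tool_rot: [0.03, 1.0, 0.001, -0.0]
ft_force: [0.2, -0.1, -2.7]
opening: 0.0372
grip_force: 61.5
```

Run:
```python
from h import *
np.set_printoptions(precision=4,suppress=True)
go([.49,-.193,.27],-3.5)
im=robot.camera('wrist')[:,:,::-1].copy(); cv2.imwrite('pics/w3.png',im)
sc=robot.camera('scene')[:,:,::-1].copy(); cv2.imwrite('pics/s3.png',sc)
a=cv2.resize(im,(400,300)); 
tp=robot.camera('top')[:,:,::-1].copy(); cv2.imwrite('pics/t3.png',tp)
o=np.zeros((600,800,3),np.uint8); o[:300,:400]=a; o[:300,400:]=cv2.resize(tp[90:270,380:620],(400,300)); o[300:,:400]=cv2.resize(sc[120:330,60:340],(400,300)); cv2.imwrite('pics/m3.png',o)
```

```text
t 4.45 pos [ 0.4906 -0.193   0.268 ] dp [ 0.0006 -0.0001 -0.002 ] dr [ 0.06 -0.05  0.08]
```

View pics/m3.png

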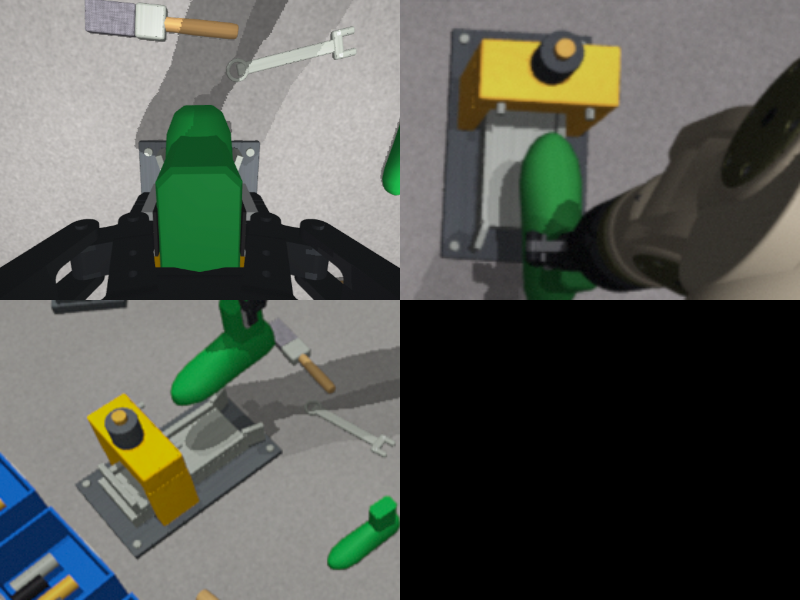

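The last is held straight. The station's front plate corners show in the wrist view at about (221,227) and (414,226). Next I'll measure the station centreline and the held toe.

```bash
python3 - <<'E'
from h import *
np.set_printoptions(precision=4,suppress=True)
c=cam('wrist'); im=cv2.imread('pics/w3.png'); 
# bolts: bright blobs in plate region
g=cv2.cvtColor(im,cv2.COLOR_BGR2GRAY)
for (x0,x1) in((222,262),(380,415)):
    r=g[232:260,x0:x1]; m=(r>150).astype(np.uint8); n,l,s,ce=cv2.connectedComponentsWithStats(m); print([(ce[k]+[x0,232],s[k]) for k in range(1,n) if s[k,4]>20])
for z in(.0,.012): 
    p=cast(c,[(221,227),(414,226)],z); print('front corners',p,p.mean(0),np.linalg.norm(p[0]-p[1])); d=p[0]-p[1]; print(np.degrees(np.arctan2(d[1],d[0])))
t=cam('top'); tp=cv2.imread('pics/t3.png'); hsv=cv2.cvtColor(tp,cv2.COLOR_BGR2HSV); m=cv2.inRange(hsv,(45,100,30),(80,255,255))[90:300,430:500]
n,l,s,ce=cv2.connectedComponentsWithStats(m); k=1+s[1:,4].argmax(); v,u=np.nonzero(l==k); u+=430; v+=90; 
w=u[v==v.min()].mean(); print('toe px',w,v.min(),cast(t,(w,v.min()),.182))
for vv in range(v.min()+3,v.min()+50,6): q=u[v==vv]; print(vv,cast(t,(q.mean(),vv),.19)[0],np.ptp(q))
# guides from first top view, two rows: inner edges
E
python3 - <<'E'
import cv2
a=cv2.imread('pics/w3.png')[190:340,200:440]; cv2.imwrite('pics/w3c.png',cv2.resize(a,(800,500)))
E
```

```text
[(array([237.037 , 244.6543]), array([ 9,  6, 12, 12, 81], dtype=int32))]
[(array([400.1894, 243.947 ]), array([ 14,   6,  13,  13, 132], dtype=int32)), (array([383.3375, 254.125 ]), array([ 0, 17,  9, 11, 80], dtype=int32))]
front corners [[ 0.5098 -0.2858  0.    ]
 [ 0.5196 -0.1029  0.    ]] [ 0.5147 -0.1944  0.    ] 0.18315347643138205
-93.08582431641172
front corners [[ 0.5073 -0.2828  0.012 ]
 [ 0.5168 -0.1055  0.012 ]] [ 0.512  -0.1942  0.012 ] 0.17757965399592543
-93.08582431641169
toe px 471.0 170 [[ 0.6314 -0.1995  0.182 ]]
173 [ 0.6241 -0.1962  0.19  ] 15
179 [ 0.6133 -0.1959  0.19  ] 25
185 [ 0.6025 -0.1956  0.19  ] 31
191 [ 0.5918 -0.1944  0.19  ] 34
197 [ 0.5811 -0.1942  0.19  ] 36
203 [ 0.5704 -0.1939  0.19  ] 36
209 [ 0.5597 -0.1945  0.19  ] 35
215 [ 0.5491 -0.1942  0.19  ] 35
```

View pics/w3c.png

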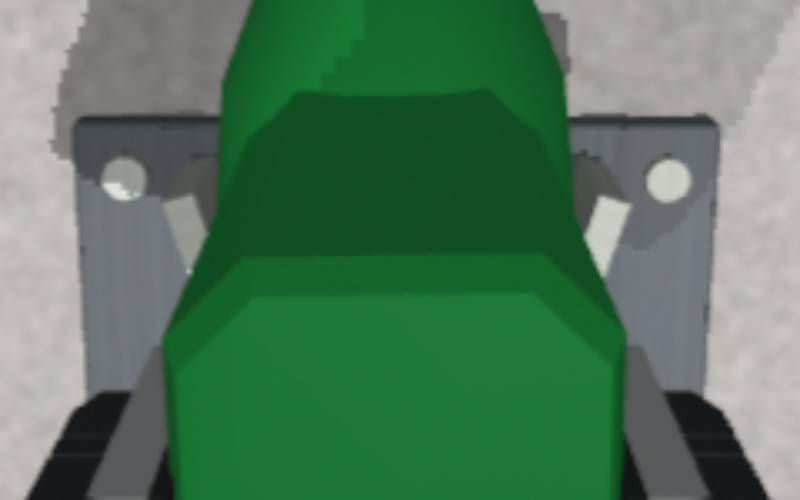

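Request:
arm_command(
  dp=[
    [0,0,0.03],
    [0,0,0.06],
    [0,0,0.085],
    [0,0,0.1],
    [0,0,0.1],
  ],
  dr=[
    [0,0,0.5],
    [0,0,1],
    [0,0,1],
    [0,0,1],
    [0,0,1],
  ],
  gripper=[0.2,0.2,0.2,0.2,0.2],
)

```text
clock: 5.02
tool_pos: [0.4889, -0.1913, 0.1647]
tool_rot: [0.038, 0.999, 0.002, -0.003]
ft_force: [-0.9, -0.1, -3.3]
opening: 0.0371
grip_force: 61.5
```

Request:
arm_command(
  dp=[
    [0,0,0.008],
    [0,0,0.016],
    [0,0,0.022],
    [0,0,0.022],
  ],
  dr=[
    [0,0,0],
    [0,0,0],
    [0,0,0],
    [0,0,0],
  ],
  gripper=[0.2,0.2,0.2,0.2],
)

```text
clock: 5.35
tool_pos: [0.4909, -0.1935, 0.1457]
tool_rot: [0.039, 0.999, 0.0, -0.0]
ft_force: [0.4, 0.4, -3.5]
opening: 0.0371
grip_force: 61.6
```

Run:
```python
from h import *
np.set_printoptions(precision=4,suppress=True)
go([.49,-.1932,.146],-4.5)
im=robot.camera('wrist')[:,:,::-1].copy(); cv2.imwrite('pics/w4.png',im)
tp=robot.camera('top')[:,:,::-1].copy(); sc=robot.camera('scene')[:,:,::-1].copy()
o=np.zeros((600,800,3),np.uint8); o[:300,:400]=cv2.resize(im,(400,300)); o[:300,400:]=cv2.resize(tp[95:245,400:540],(400,300)); o[300:,:400]=cv2.resize(sc[140:320,90:290],(400,300)); o=o;cv2.imwrite('pics/m4.png',o)
```

```text
t 5.35 pos [ 0.4909 -0.1935  0.1457] dp [ 0.0009  0.0002 -0.0003] dr [ 0.02 -0.03  0.04]
```

View pics/m4.png

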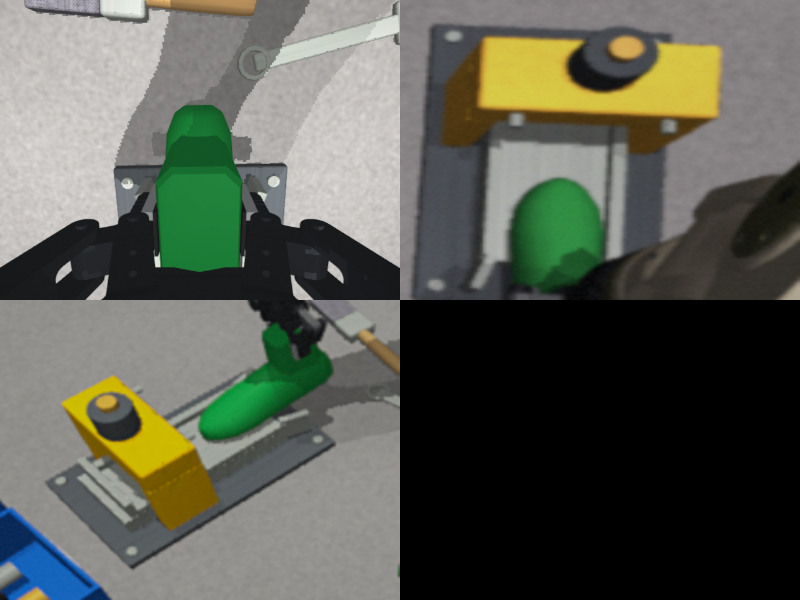

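The last sits centred between the guides with its toe short of the head, about 6 mm above the bed. Sliding in.

Request:
arm_command(
  dp=[
    [-0.018,0,0],
    [-0.036,0.001,0],
    [-0.054,0.001,0],
    [-0.072,0.001,0],
    [-0.085,0.001,0],
  ],
  dr=[
    [0,0,0],
    [0,0,0],
    [0,0,0],
    [0,0,0],
    [0,0,0],
  ],
  gripper=[0.2,0.2,0.2,0.2,0.2],
)

```text
clock: 5.92
tool_pos: [0.5778, -0.1999, 0.147]
tool_rot: [0.039, 0.999, -0.0, 0.001]
ft_force: [-0.6, -0.1, -2.2]
opening: 0.0373
grip_force: 61.7
```

Request:
arm_command(
  dp=[
    [0,0,0],
    [0,0,0.002],
    [0,0,0.004],
    [0,0,0.005],
    [0,0,0.005],
  ],
  dr=[
    [0,0,0],
    [0,0,0],
    [0,0,0],
    [0,0,0],
    [0,0,0],
  ],
  gripper=[0.2,0.2,0.2,0.2,0.2],
)

```text
clock: 6.33
tool_pos: [0.5749, -0.1992, 0.141]
tool_rot: [0.039, 0.999, 0.0, -0.001]
ft_force: [-0.3, 0.5, -2.3]
opening: 0.0375
grip_force: 61.6
```

Run:
```python
from h import *
go([.613,-.2005,.14],-3.5); print(robot.get_obs()['ft_force'],robot.get_obs()['torque'])
```

```text
t 6.3333 pos [ 0.5749 -0.1992  0.141 ] dp [-0.0381  0.0017  0.0009] dr [ 0.03 -0.06 -1.  ]
[-0.26237499  0.49592914 -2.31550014] [-0.02962763  0.05464262 -0.0043222 ]
```

Request:
arm_command(
  dp=[
    [0,0,0.001],
    [-0.01,0,0.001],
    [-0.02,0.001,0.001],
    [-0.028,0.001,0.001],
    [-0.028,0.001,0.001],
  ],
  dr=[
    [0,0,0],
    [0,0,-0.5],
    [0,0,-0.5],
    [0,0,-0.5],
    [0,0,-0.5],
  ],
  gripper=[0.2,0.2,0.2,0.2,0.2],
)

```text
clock: 6.75
tool_pos: [0.6052, -0.2009, 0.1404]
tool_rot: [0.035, 0.999, -0.0, 0.001]
ft_force: [-0.1, 0.1, -2.2]
opening: 0.0373
grip_force: 61.6
```

Request:
arm_command(
  dp=[
    [-0.002,0,0],
    [-0.004,0,0],
    [-0.006,0,0],
    [-0.006,0,0],
  ],
  dr=[
    [0,0,0],
    [0,0,0],
    [0,0,0],
    [0,0,0],
  ],
  gripper=[0.2,0.2,0.2,0.2],
)

```text
clock: 7.08
tool_pos: [0.61, -0.2011, 0.1403]
tool_rot: [0.035, 0.999, 0.0, 0.0]
ft_force: [0.6, 0.0, -2.1]
opening: 0.0374
grip_force: 61.7
```

Neither the bed nor the stop has touched yet. I'll lower until it bears, then creep to the stop.

Request:
arm_command(
  dp=[
    [0,0,0.001],
    [0,0,0.0015],
    [0,0,0.0015],
  ],
  dr=[
    [0,0,0],
    [0,0,0],
    [0,0,0],
  ],
  gripper=[0.2,0.2,0.2],
)

```text
clock: 7.33
tool_pos: [0.61, -0.2011, 0.1401]
tool_rot: [0.035, 0.999, -0.0, 0.001]
ft_force: [-3.1, 0.2, 4.0]
opening: 0.0368
grip_force: 62.5
```

Request:
arm_command(
  dp=[
    [-0.001,0,0],
    [-0.002,0,0],
    [-0.003,0,0],
    [-0.003,0,0],
  ],
  dr=[
    [0,0,0],
    [0,0,0],
    [0,0,0],
    [0,0,0],
  ],
  gripper=[0.2,0.2,0.2,0.2],
)

```text
clock: 7.67
tool_pos: [0.6126, -0.2014, 0.1401]
tool_rot: [0.035, 0.999, -0.0, 0.0]
ft_force: [-4.1, -0.6, 6.2]
opening: 0.0372
grip_force: 62.7
```

Request:
arm_command(
  dp=[
    [-0.001,0,0],
    [-0.002,0,0],
    [-0.002,0,0],
  ],
  dr=[
    [0,0,0],
    [0,0,0],
    [0,0,0],
  ],
  gripper=[0.2,0.2,0.2],
)

```text
clock: 7.92
tool_pos: [0.6146, -0.2016, 0.1401]
tool_rot: [0.035, 0.999, -0.0, 0.0]
ft_force: [-4.1, 0.2, 5.2]
opening: 0.0374
grip_force: 62.7
```

Request:
arm_command(
  dp=[
    [-0.001,0,0],
    [-0.002,0,0],
    [-0.002,0,0],
  ],
  dr=[
    [0,0,0],
    [0,0,0],
    [0,0,0],
  ],
  gripper=[0.2,0.2,0.2],
)

```text
clock: 8.17
tool_pos: [0.6162, -0.2016, 0.1401]
tool_rot: [0.035, 0.999, -0.0, -0.0]
ft_force: [-5.0, 0.4, 6.7]
opening: 0.0372
grip_force: 62.8
```

Request:
arm_command(
  dp=[
    [-0.001,0,0],
    [-0.002,0,0],
    [-0.002,0,0],
  ],
  dr=[
    [0,0,0],
    [0,0,0],
    [0,0,0],
  ],
  gripper=[0.2,0.2,0.2],
)

```text
clock: 8.42
tool_pos: [0.6163, -0.2016, 0.1402]
tool_rot: [0.035, 0.999, -0.0, -0.002]
ft_force: [-11.1, 0.8, 11.0]
opening: 0.0372
grip_force: 63.3
```

Request:
arm_command(
  dp=[
    [-0.001,0,0],
    [-0.002,0,0],
    [-0.002,0,0],
  ],
  dr=[
    [0,0,0],
    [0,0,0],
    [0,0,0],
  ],
  gripper=[0.2,0.2,0.2],
)

```text
clock: 8.67
tool_pos: [0.6165, -0.2015, 0.1404]
tool_rot: [0.035, 0.999, -0.0, -0.004]
ft_force: [-17.3, 1.1, 14.2]
opening: 0.0368
grip_force: 63.8
```

It has stalled against the stop: TCP x is 0.6164, I predicted about 0.613, and the force is rising. I'll ease the push, then release.

Request:
arm_command(
  dp=[
    [0.002,0,-0.0005],
    [0.003,0,-0.001],
    [0.003,0,-0.001],
  ],
  dr=[
    [0,0,0],
    [0,0,0],
    [0,0,0],
  ],
  gripper=[0.2,0.2,0.2],
)

```text
clock: 8.92
tool_pos: [0.6163, -0.2015, 0.1403]
tool_rot: [0.035, 0.999, -0.0, -0.001]
ft_force: [-7.1, 1.2, 5.2]
opening: 0.0373
grip_force: 62.5
```

Request:
arm_command(
  dp=[
    [0,0,0],
    [0,0,0],
    [0,0,0],
    [0,0,0],
    [0,0,0],
  ],
  dr=[
    [0,0,0],
    [0,0,0],
    [0,0,0],
    [0,0,0],
    [0,0,0],
  ],
  gripper=[0.6,0.8,0.8,0.8,0.8],
)

```text
clock: 9.33
tool_pos: [0.6181, -0.2016, 0.1397]
tool_rot: [0.035, 0.999, 0.0, 0.0]
ft_force: [0.3, 0.3, -0.7]
opening: 0.0683
grip_force: 0.0
```

Request:
arm_command(
  dp=[
    [0,0,-0.02],
    [0,0,-0.05],
    [0,0,-0.08],
    [0,0,-0.11],
    [0,0,-0.14],
  ],
  dr=[
    [0,0,0],
    [0,0,0],
    [0,0,0],
    [0,0,0],
    [0,0,0],
  ],
  gripper=[0.8,0.8,0.8,0.8,0.8],
)

```text
clock: 9.75
tool_pos: [0.6178, -0.2015, 0.2811]
tool_rot: [0.035, 0.999, 0.0, 0.0]
ft_force: [1.7, -0.1, -0.3]
opening: 0.0684
grip_force: 0.0
```

Request:
arm_command(
  dp=[
    [0.04,0,0],
    [0.08,0,0],
    [0.12,0,0],
    [0.15,0,0],
    [0.15,0,0],
  ],
  dr=[
    [0,0,0],
    [0,0,0],
    [0,0,0],
    [0,0,0],
    [0,0,0],
  ],
  gripper=[0.8,0.8,0.8,0.8,0.8],
)

```text
clock: 10.17
tool_pos: [0.463, -0.1896, 0.28]
tool_rot: [0.035, 0.999, 0.001, -0.002]
ft_force: [0.1, -0.3, -0.4]
opening: 0.0683
grip_force: 0.0
```

Run:
```python
from h import *
np.set_printoptions(precision=4,suppress=True)
im=robot.camera('wrist')[:,:,::-1].copy()
c=cam('wrist'); print(proj(c,[.616,-.2015,.16]))
tp=robot.camera('top')[:,:,::-1].copy(); sc=robot.camera('scene')[:,:,::-1].copy()
o=np.zeros((600,800,3),np.uint8); o[:300,:400]=cv2.resize(im,(400,300)); o[:300,400:]=cv2.resize(tp[95:245,400:540],(400,300)); o[300:,:400]=cv2.resize(sc[140:320,90:290],(400,300)); o[300:,400:]=cv2.resize(tp,(400,300));cv2.imwrite('pics/m5.png',o)
```

```text
[[317.5691 452.6361]]
```

View pics/m5.png

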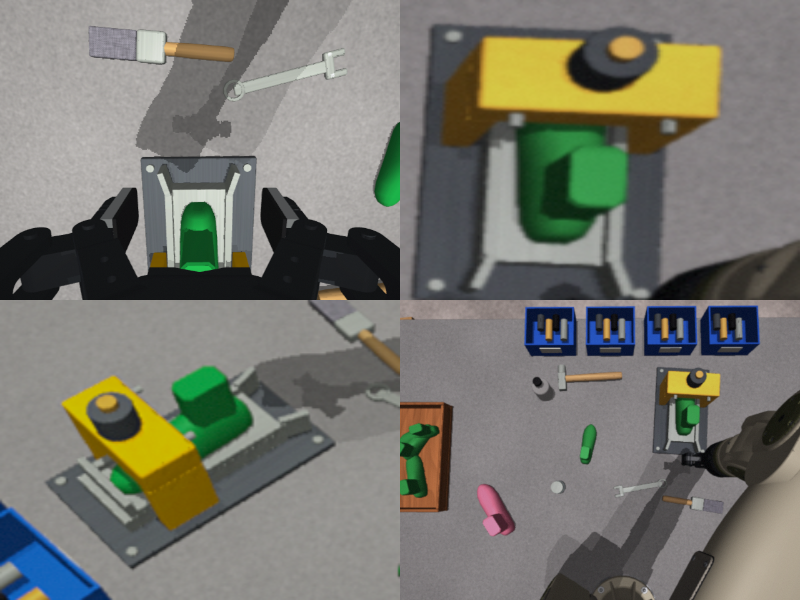

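Run:
```python
from h import *
np.set_printoptions(precision=1,suppress=True)
sc=robot.camera('scene')[:,:,::-1].copy(); cv2.imwrite('pics/crop6.png',cv2.resize(sc[210:280,110:203],(800,600),interpolation=cv2.INTER_CUBIC))
c=cam('scene'); a=np.radians(-3.4); Rz=np.array([[np.cos(a),-np.sin(a)],[np.sin(a),np.cos(a)]])
# predicted toe tip and stop face, last origin at TCP x .6163
for n,l,z in(('toe',(145,0),.05),('stop top+',(145,39),.075),('stop top-',(145,-39),.075)):
    p=np.r_[Rz@(np.array(l)/1000)+[.6163,-.2015],z]; print(n,(proj(c,p)[0]-[110,210])*8.59)
```

```text
toe [300.1 369.9]
stop top+ [359.3 417.9]
stop top- [191.7 228. ]
```

View pics/crop6.png

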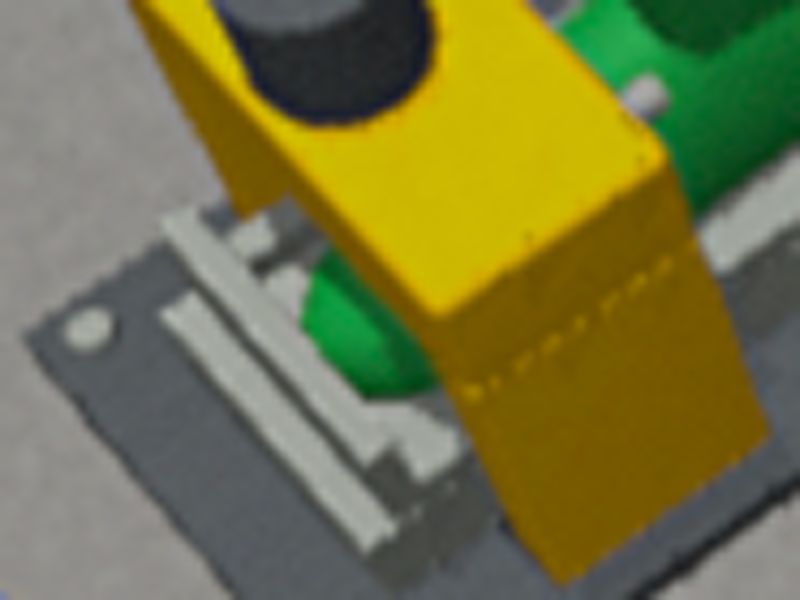

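The crop shows the toe right behind the stop's top edge at about (335,365), between the guides and under the head. The gripper is clear of everything.

```bash
python3 -c "
from bench import robot
print(robot.finish_job())"
```

```text
the job is handed in; nothing more can be done
None
```

The large last is in the marking station, sole down between the guides with its toe against the stop; I released it and handed the job in at about 10 s, leaving everything else untouched.

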